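# Snap the dust cap onto the bare tool-mount stud and hold it home

### The arm

A 7-joint arm with a two-finger parallel gripper is mounted at the origin on a cart in front of the work surface, level with it; the furniture and walls round the work are solid. World frame = base frame: x ahead of the robot, y to its left, z up, the work surface at z = 0. Lengths are in mm, angles in rad, forces in N, time in s.
With the tool pointing down it reaches from about 350 to 900 mm from the base axis. Payload 7.2 kg.
Tool frame: the origin (TCP) lies midway between the tips of the shut fingers; the grasp point (between the pads) lies robot.tcp_to_grasp behind it (robot.tcp_to_grasp is the distance from the TCP to the grasp point, in mm); z points along the fingers, y is the line along which they close (so a half turn about z gives the same grasp; the last joint's range is limited). The gripper opens to 85 mm and grips with 20 to 120 N. Pads are 22 mm wide; open, the fingers measure 114 mm over their backs; the gripper's body (76 mm by 85 mm) begins 54 mm behind the grasp point. The pads swing forward as they close: fully open they stand 13 mm farther back than shut.
Start: joints at [-1.335, 0.411, -0.013, 1.596, 0.006, 1.134, -0.082], TCP at [186.977, 596.38, 192.997] pointing down, gripper open.
Joint ranges: [-2.95, 2.95], [-0.29, 1.99], [-1.47, 1.44], [0.14, 2.54], [-1.03, 4.17], [0.13, 1.85], [-2.86, 2.86]. Speed limits (rad/s): [2.39, 2.39, 3.01, 3.01, 3.14, 3.14, 3.14].

### API

Orientations are given as a 3x3 rotation matrix whose columns are the frame's x, y, z axes.
In Python, from cell import robot, eoat, planner, monitor, cams, ticket gives the robot as it stands. Calls block until the motion is done:
- robot.goto(position, orientation): joint-space move of the TCP to a pose.
- robot.movel(position, attitude=None, feed=150, contact_N=None): straight line of the TCP; attitude=None keeps the orientation; feed is the mean speed in mm/s. With contact_N (N) it stops when the force on the tool has changed by that much, and returns True; else False.
- robot.movej(angles): joint-space move.
- eoat.open_jaws() and eoat.close_gripper(): open the fingers fully, or close them until they stop; the grip force is fixed at half the most.
- robot.wait(seconds).
- planner.ik(position, orientation): joint angles nearest the present ones, or None.
- monitor.sense(): the state.
- cams.grab_frame(name): name is "scene" or "top" or "wrist"; returns a dict with "img" (420x560x3 uint8, red, green, blue), "mtx" (3x3 intrinsics, pixels), "view" (4x4, takes a point from world to camera coordinates). Camera axes: x right, y down, z forward; pixel columns grow to the right and rows downward; lengths in mm; the calibration is good to about 2 mm. A picture is of the moment at which its call begins. There is no depth.
A pose or a line that the arm cannot do raises robot.MotionError and nothing moves.
- ticket.job_done(): hands the job in; it is judged then, once.
The state is a dict: "time_s": time; "joint_positions": joint angles; "qd": joint speeds; "joint_torque": joint torques, N m; "eef_pos": TCP position; "tool_rot": TCP orientation; "wrist_force": force on the tool from outside, world axes, zero at the start; "torque": the same for the moment, N m; "gripper_width": finger opening in mm; "gripper_force": force on a finger pad.
Only numpy, scipy, OpenCV 4.12 (cv2) and the standard library are available. Lean on these libraries where they do the work, as an engineer would, in place of code of your own. Each camera call takes 0.05 s, during which the arm holds its last target. There are 200 camera calls.

### The job

Two tool mounts stand on the bench; one already wears its black dust cap, the other's stud is bare. Pick up the loose dust cap, press it straight down onto the bare stud until it clicks, and keep pressing after the click until the cap has squeezed the rubber seal fully down; finish while still holding the cap and pressing it home: do not let go. Leave the small things lying around where they are.

Things in the scene. Friction and masses are not known exactly. Their poses are not given: they have to be found in the camera images.
- dust_cap: the loose dust cap: black plastic, 50 g, standing upright, mouth down. Round skirt 40 mm in diameter, 30 mm high, and a round knurled knob on top. Open underneath: bore 28 mm wide, 25 mm deep, with a rounded inward lip 4 mm thick at the very bottom (opening 20 mm). Origin: centre of the underside; z up through the knob.
- knob (a point): middle of the cap's knob, on its axis 41 mm above the cap's underside. The knob is 26 mm in diameter and 22 mm high, from 30 to 52 mm above the underside; grip it from above, at any yaw.
- stud_mount: the bare tool mount, fixed to the table, nearer or farther than the covered one. Round dark steel foot 64 mm in diameter; a black rubber seal ring of 39 mm outside diameter on its raised flange, 25 mm high when free; a bright steel stud 17 mm in diameter in the middle, with four spring balls in its side (24 mm over the balls). Origin: centre of the foot's underside; z up.
- stud_tip (a point): tip of the bare stud, 44 mm above the table, tapered to 8 mm wide. The cap's lip meets the balls when the cap's underside is 34 mm above the table; the push grows to some 6 to 10 N and drops at about 30 mm (the click), then the balls draw the cap down. Let go then, the cap would sit at about 24.5 mm on the springy seal.
- seal: the bare mount's black rubber seal ring, 39 mm in diameter, 6 mm high, round the stud; springy, it moves only straight down, by 3.5 mm at most. Origin: on the stud's axis at the ring's underside, 19 mm above the table when free, 15.5 mm when fully down.
- seal_home (a point): on the stud's axis, where the cap's underside is when fully home: 21.5 mm above the table, a hard stop. The seal pushes back from 25 mm on, with 4 N at first and 2.5 N more per mm, nearly 13 N when fully down.
- covered_mount: the other, identical mount, fixed, with an identical dust cap already fixed home on it: top at 73.5 mm. Needs nothing. Origin: centre of the foot's underside.
- lock_ring: bystander: black ring, 33 mm wide, 12 mm high, near the loose cap. Origin: centre of the underside.
- spare_bushing: bystander: small tube 21 mm wide, 27 mm high, standing on the table. Origin: centre of the underside.
- funnel: bystander: small white funnel, 64 mm wide, 52 mm high, standing on its mouth. Origin: centre of the underside.
- die_cup: bystander: black steel cup-shaped die, 28 mm wide, 27 mm high, standing on the table. Origin: centre of the underside.
- spanner: bystander: steel spanner, 28 x 166 x 9 mm, lying on the table. Origin: centre of the underside.
There are look-alikes about, which are no part of the job. Leave any turquoise look-alike of the dust_cap alone.

How it is judged (in metres and radians):
On the way:
1. the cap has clicked over the balls of the bare stud (z of dust_cap in the frame of stud_mount below 0.0265 m and horizontal distance between dust_cap and stud_mount below 0.004 m and angle between dust_cap's own z axis and vertical below 0.12 rad), for 0.1 s.
At the end, for the whole second after the job is handed in: At the end the fingers still press the cap (over 3 N); it is upright (0.12 rad), at rest, within 4 mm of the bare stud's axis, its underside less than 22.9 mm above the mount's underside (home 21.5; let go it rises to about 24.5) and pushes on the seal with over 7 N (z of dust_cap in the frame of stud_mount between 0.018 and 0.0229 m and horizontal distance between dust_cap and stud_mount below 0.004 m and angle between dust_cap's own z axis and vertical below 0.12 rad and contact force between dust_cap and seal above 7 N and contact force between the fingers and dust_cap above 3 N and linear speed of dust_cap below 0.02 m/s); the arm keeps its last pose, push and grip.
It fails at once if a bystander was shoved more than 30 mm (distance of any of lock_ring, spare_bushing, funnel, die_cup, spanner from where it was at the start of the episode above 0.03 m).
It also fails if it takes over 58 s, if anything falls off the work surface, if the arm or the gripper's body presses on something with over 40 N, if the wrist force passes 120 N, or if a joint passes its speed limit or range.

## Working session

There is one attempt and no reset: what is moved stays moved. The work goes in short steps, each a Python script; the robot and the scene stay as the last script left them, time stands still between calls to the robot, and variables do not carry over. Pictures are saved under pics/ and viewed, at most 10 in all, crops included, and the job is handed in when it is done.

```bash
ls; mkdir -p pics; python3 - <<'E'
from cell import robot,eoat,planner,monitor,cams,ticket
import cv2,numpy as np,pickle
d={}
for n in("scene","top","wrist"):
    f=cams.grab_frame(n);d[n]=f;cv2.imwrite(f"pics/{n}0.png",f["img"][:,:,::-1]);v=f["view"];print(n,f["mtx"][0],f["mtx"][1],(-v[:3,:3].T@v[:3,3]).round(),v[2,:3].round(2))
pickle.dump(d,open("f0.pkl","wb"))
s=monitor.sense();print(s,robot.tcp_to_grasp)
E
```

```text
pics
scene [438.2324037    0.         279.84292728] [  0.         438.2324037  214.91279774] [  51. -503.  887.] [ 0.41  0.54 -0.73]
top [492.88338478   0.         280.606371  ] [  0.         492.88338478 207.66403009] [ 264.  114. 1291.] [ 0.19 -0.02 -0.98]
wrist [291.19007414   0.         281.96215051] [  0.         291.19007414 210.75112028] [120. 618. 374.] [ 0.26 -0.08 -0.96]
{'time_s': 0.15, 'joint_positions': array([-1.33516507,  0.4117403 , -0.01272199,  1.59682656,  0.00558436,
        1.13426726, -0.08222413]), 'qd': array([ 0.00075778, -0.00313758,  0.00026889, -0.00138522,  0.00103593,
        0.00192717, -0.00050532]), 'joint_torque': array([ 2.42903123e-03, -6.01031184e+01,  6.83438033e-01, -2.99642086e+01,
        1.40569633e-02,  7.92474282e-03, -6.73658462e-06]), 'eef_pos': array([186.88696306, 595.97971795, 192.34149512]), 'tool_rot': array([[-9.54197848e-01,  2.99176166e-01, -2.97653841e-04],
       [ 2.99176307e-01,  9.54197134e-01, -1.16888759e-03],
       [-6.56828664e-05, -1.20440100e-03, -9.99999273e-01]]), 'wrist_force': array([ 0.07705429,  0.42702723, -0.4030794 ]), 'torque': array([0.00685772, 0.03156105, 0.0149401 ]), 'gripper_force': 0.0, 'gripper_width': 85.1588974220728} 18.700000000000003
```

View pics/scene0.png

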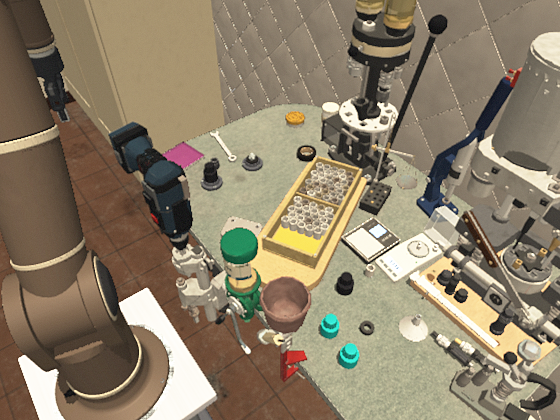

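View pics/top0.png

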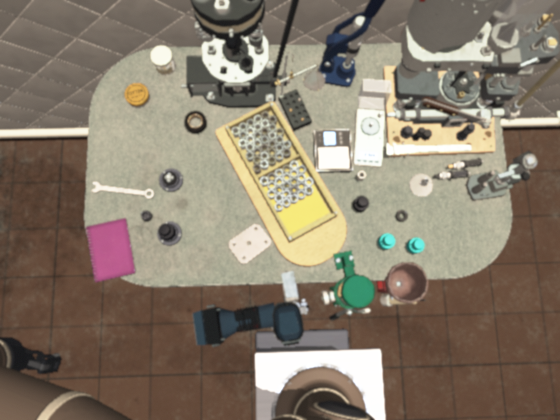

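The scene picture shows the black upright cap at (345,283), next to turquoise look-alikes at (330,325) and (349,355) and the lock ring at (367,327). The bare mount with its bright stud is at (252,161) and the covered mount at (211,178). In the top view these are cap (360,203), bare stud (171,179), covered mount (168,232) and turquoise caps (386,241) and (416,245).

The candidates for the cap are the black one at top (360,203), which fits by colour and because it is loose, the two turquoise ones, which are excluded, and the one on the mount at (168,232), which is already placed. I'll enlarge these to confirm.

```bash
cat > h.py <<'E'
import cv2,numpy as np
def ray(f,px):
    v=f["view"];d=v[:3,:3].T@np.linalg.solve(f["mtx"],[px[0],px[1],1.]);return -v[:3,:3].T@v[:3,3],d/np.linalg.norm(d)
def plane(f,px,z):
    c,d=ray(f,px);return c+d*(z-c[2])/d[2]
def tri(obs):
    A=np.zeros((3,3));b=np.zeros(3);R=[ray(f,p) for f,p in obs]
    for c,d in R:
        P=np.eye(3)-np.outer(d,d);A+=P;b+=P@c
    x=np.linalg.solve(A,b);return x,[round(float(np.linalg.norm((np.eye(3)-np.outer(d,d))@(x-c))),1) for c,d in R]
def proj(f,p):
    q=f["view"][:3,:3]@np.asarray(p,float)+f["view"][:3,3];q=f["mtx"]@q;return q[:2]/q[2]
E
python3 - <<'E'
import pickle
from h import *
d=pickle.load(open("f0.pkl","rb"))
def crop(n,c,r,s):
    i=d[n]["img"][c[1]-r:c[1]+r,c[0]-r:c[0]+r,::-1];return cv2.resize(i,(s,s),interpolation=cv2.INTER_CUBIC)
a=np.hstack([crop("scene",(345,300),35,400),crop("top",(375,222),35,400)])
b=np.hstack([crop("scene",(240,165),35,200),crop("top",(170,180),20,200),crop("top",(170,232),20,200),crop("scene",(211,178),20,200)])
cv2.imwrite("pics/crop1.png",np.vstack([a,b]))
S,T=d["scene"],d["top"]
for nm,p,q in(("cap",(345,278),(360,202)),("stud",(252,155),(171,178)),("cov",(210,170),(168,231))): print(nm,tri([(S,p),(T,q)]))
print([plane(T,p,30).round() for p in((386,241),(416,245),(401,215),(335,200),(345,230))])
E
```

```text
cap (array([ 523.1679351 , -125.13878812,   38.28782072]), [1.9, 1.9])
stud (array([597.63237059, 364.76603445,  47.05560441]), [1.6, 1.6])
cov (array([456.46448499, 368.09844882,  59.92867024]), [1.2, 1.2])
[array([ 418., -187.,   30.]), array([ 406., -264.,   30.]), array([ 486., -231.,   30.]), array([530., -60.,  30.]), array([450., -82.,  30.])]
```

View pics/crop1.png

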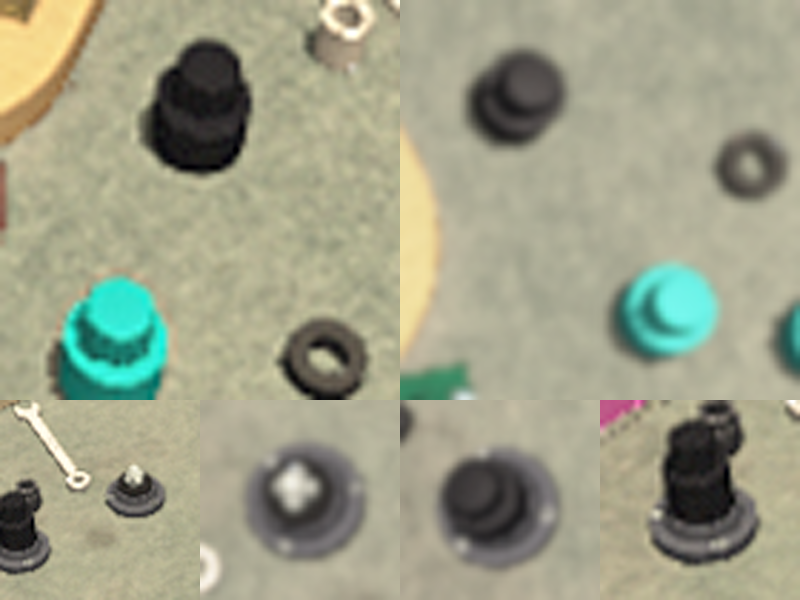

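The loose black cap is confirmed at top (360,203), standing mouth down with its knob up. The bare stud, with its bright tip, is at top (171,179). Before moving I'll check the heights of the tall obstacles.

```bash
python3 - <<'E'
import pickle
from h import *
from cell import planner,monitor,robot
d=pickle.load(open("f0.pkl","rb"));S,T=d["scene"],d["top"]
print("tcp px",proj(S,[187,596,193]),proj(T,[187,596,193]),proj(S,[187,596,400]),proj(T,[187,596,400]))
for nm,p,q in(("green",(238,240),(357,292)),("gunEndL",(130,140),(208,326)),("gunEndR",(180,225),(288,322)),("bowl",(285,300),(406,283)),("bushing",(371,265),(362,175)),("trayCorner",(262,245),(287,240))): print(nm,tri([(S,p),(T,q)]))
x=np.array([1,0,0]);
for a in np.radians(np.arange(0,360,45)):
    X=np.array([np.cos(a),np.sin(a),0]);Z=np.array([0,0,-1.]);R=np.c_[X,np.cross(Z,X),Z]
    for p in((523,-125,180),(598,365,180)):
        j=planner.ik(p,R);print(round(np.degrees(a)),p,None if j is None else np.round(j,2))
E
```

```text
tcp px [ 71.62724325 127.00555542] [ 46.14329213 349.25310129] [40.40329629 52.72556227] [ -7.74295966 359.69096071]
green (array([287.6952254 , -60.54417014, 285.55476662]), [2.6, 2.6])
gunEndL (array([231.6194516 , 231.51205324, 353.20116915]), [1.4, 1.4])
gunEndR (array([234.05848715,  78.32400139, 235.75252201]), [5.3, 5.3])
bowl (array([ 304.3744444 , -178.2709958 ,  222.99280481]), [1.9, 1.9])
bushing (array([ 596.10182327, -135.20866085,   40.04136782]), [2.9, 2.9])
trayCorner (array([426.75771052,  69.53532914,  39.93759322]), [0.2, 0.2])
0 (523, -125, 180) [-0.62  0.4   1.01  1.87 -0.38  1.08 -1.03]
0 (598, 365, 180) [-1.03  0.62  0.67  1.44 -0.39  1.22 -1.88]
45 (523, -125, 180) [-0.6   0.39  0.97  1.87 -0.36  1.07 -0.27]
45 (598, 365, 180) [-0.94  0.59  0.53  1.43 -0.3   1.2  -1.17]
90 (523, -125, 180) [-0.58  0.38  0.94  1.87 -0.35  1.07  0.5 ]
90 (598, 365, 180) [-0.85  0.57  0.37  1.42 -0.21  1.19 -0.45]
135 (523, -125, 180) [-0.57  0.37  0.92  1.87 -0.34  1.07  1.28]
135 (598, 365, 180) [-0.76  0.56  0.22  1.42 -0.13  1.18  0.26]
180 (523, -125, 180) [-0.51  0.35  0.84  1.86 -0.3   1.06  2.02]
180 (598, 365, 180) [-0.67  0.55  0.09  1.41 -0.05  1.18  0.99]
225 (523, -125, 180) [-0.43  0.32  0.72  1.86 -0.24  1.05  2.75]
225 (598, 365, 180) [-0.58  0.55 -0.06  1.4   0.04  1.19  1.71]
270 (523, -125, 180) [-0.75  0.54  1.27  1.88 -0.56  1.16 -2.42]
270 (598, 365, 180) [-0.48  0.56 -0.22  1.39  0.13  1.2   2.43]
315 (523, -125, 180) [-0.75  0.54  1.27  1.88 -0.56  1.16 -1.63]
315 (598, 365, 180) [-1.27  0.87  1.25  1.45 -0.82  1.41 -2.35]
```

View pics/wrist0.png

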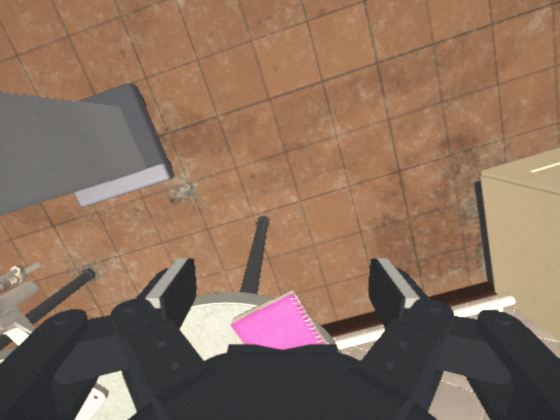

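The wrist camera looks past the fingers, at floor and table here (gripper in the lower half), so the TCP's footprint is near the image centre. I'll take two wrist views over the stud, then two over the cap, travelling by base rotation.

```bash
cat >> h.py <<'E'
def rot(deg):
    a=np.radians(deg);X=np.array([np.cos(a),np.sin(a),0]);Z=np.array([0,0,-1.]);return np.c_[X,np.cross(Z,X),Z]
E
python3 - <<'E'
import pickle
from h import *
from cell import *
F={}
j=np.array(monitor.sense()["joint_positions"]);j[0]=-0.6;robot.movej(j)
R=rot(120);X=R[:,0];P=np.array([598,365,170.])
robot.goto(P-35*X,R);robot.wait(.3);F["s1"]=cams.grab_frame("wrist")
robot.movel(P+35*X);robot.wait(.3);F["s2"]=cams.grab_frame("wrist")
print(monitor.sense()["time_s"],monitor.sense()["joint_positions"].round(2))
robot.movel(P*[.88,.88,0]+[0,0,220])
j=np.array(monitor.sense()["joint_positions"]);j[0]+=0.78;robot.movej(j)
R=rot(45);X=R[:,0];P=np.array([523,-125,180.])
robot.goto(P-35*X,R);robot.wait(.3);F["c1"]=cams.grab_frame("wrist")
robot.movel(P+35*X);robot.wait(.3);F["c2"]=cams.grab_frame("wrist")
print(monitor.sense()["time_s"],monitor.sense()["joint_positions"].round(2),monitor.sense()["eef_pos"])
pickle.dump(F,open("f1.pkl","wb"))
g={"s":[598,365,44],"c":[523,-125,41]};t=[]
for k,f in F.items():
    c=proj(f,g[k[0]]).round().astype(int);r=60;print(k,c)
    c=np.clip(c,r,[559-r,419-r]);t.append(cv2.resize(f["img"][c[1]-r:c[1]+r,c[0]-r:c[0]+r,::-1],(300,300),interpolation=cv2.INTER_CUBIC));print("crop origin",c-r)
cv2.imwrite("pics/w1.png",np.vstack([np.hstack(t[:2]),np.hstack(t[2:])]))
E
```

```text
3.5417 [-0.66  0.56 -0.01  1.41  0.    1.17 -0.15]
7.9333 [ 0.04  0.31  0.06  1.78 -0.02  1.05 -0.67] [ 547.47109463 -100.83203852  180.18511656]
s1 [282 164]
crop origin [222 104]
s2 [281 226]
crop origin [221 166]
c1 [283 162]
crop origin [223 102]
c2 [283 222]
crop origin [223 162]
```

View pics/w1.png

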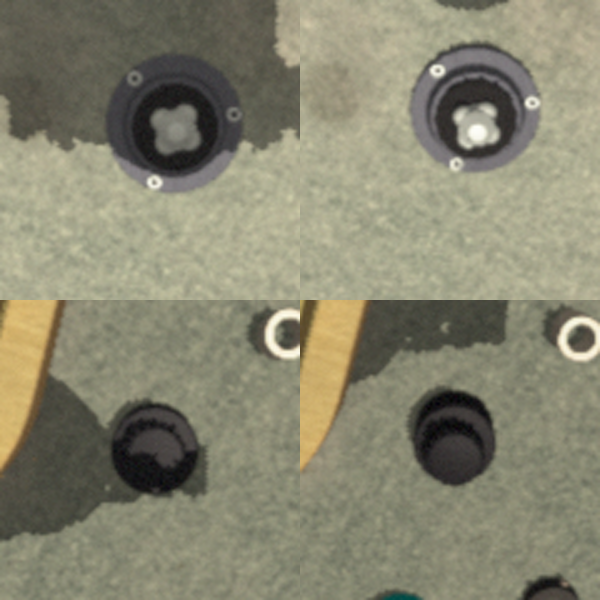

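The crops show the foot, seal and tip clearly. Stud tip pixels are s1 (292.4,156.4) and s2 (292.2,218.8). The cap's knob top is about c1 (285,162.4) and c2 (284.6,226). The tip's foot circle is 54 px across, which gives a depth of 345 mm, as expected. Next I'll triangulate.

```bash
python3 - <<'E'
import pickle
from h import *
F=pickle.load(open("f1.pkl","rb"));d=pickle.load(open("f0.pkl","rb"));S,T=d["scene"],d["top"]
st=[(F["s1"],(292.4,156.4)),(F["s2"],(292.2,218.8))]
cp=[(F["c1"],(285,162.4)),(F["c2"],(284.6,226))]
print("stud",tri(st));print([plane(f,p,44).round(1) for f,p in st])
print("cap",tri(cp));print([plane(f,p,52).round(1) for f,p in cp])
# mask-based: outline of black cap & dark foot
for k,lo,hi,z in(("c2",(223,162),(343,282),0),("c1",(223,102),(343,222),0)):
    g=cv2.cvtColor(F[k]["img"],cv2.COLOR_RGB2GRAY)[lo[1]:hi[1],lo[0]:hi[0]]
    m=(g<50).astype(np.uint8);n,l,s,c=cv2.connectedComponentsWithStats(m);i=[i for i in range(1,n) if s[i,4]>150]
    print(k,[(s[i],(c[i]+lo).round(1)) for i in i])
g=cv2.cvtColor(T["img"],cv2.COLOR_RGB2GRAY)
print("foot via s1/s2 circle centre z~6",plane(F["s1"],(222+174/2.5,104+124/2.5),8).round(1),plane(F["s2"],(221+175/2.5,166+108/2.5),8).round(1))
print("cap knob crops: reproj", [proj(T,tri(cp)[0]),proj(S,tri(cp)[0]),proj(T,tri(st)[0]),proj(S,tri(st)[0])])
E
```

```text
stud (array([604.00818093, 377.87547864,  44.87179435]), [0.3, 0.3])
[array([603.8, 377.7,  44. ]), array([604.4, 377.8,  44. ])]
cap (array([ 526.09498131, -124.6174417 ,   63.21684638]), [0.2, 0.2])
[array([ 525.4, -125.7,   52. ]), array([ 523.3, -127.3,   52. ])]
c2 [(array([ 45,  36,  32,  38, 620], dtype=int32), array([281.9, 215.5]))]
c1 [(array([ 45,  47,  34,  30, 549], dtype=int32), array([282.6, 165.9]))]
foot via s1/s2 circle centre z~6 [604.2 377.7   8. ] [603.7 378.5   8. ]
cap knob crops: reproj [array([361.79009658, 198.21906493]), array([346.18657156, 271.18201594]), array([166.37441273, 175.41114015]), array([250.8153658 , 152.65514752])]
```

The stud's two-view height is 44.9 mm (expected 44) and the foot agrees, but the top camera differs by several mm. I'll check for wrist-camera bias with opposite yaws over the cap, from closer in.

```bash
python3 - <<'E'
import pickle
from h import *
from cell import *
F={};P=np.array([525,-126,140.]);t=[]
for k,a in(("a45",45),("a225",225)):
    R=rot(a)
    robot.goto(P+15*R[:,0],R);robot.wait(.4);f=F[k]=cams.grab_frame("wrist")
    c=proj(f,[525,-126,50]).round().astype(int);r=50;o=c-r;print(k,"origin",o,proj(f,[525,-126,52]).round(1))
    t.append(cv2.resize(f["img"][o[1]:o[1]+2*r,o[0]:o[0]+2*r,::-1],(400,400),interpolation=cv2.INTER_CUBIC))
    t[-1]=cv2.convertScaleAbs(t[-1],alpha=2)
s=monitor.sense();print(s["time_s"],s["joint_positions"].round(2))
pickle.dump(F,open("f2.pkl","wb"));cv2.imwrite("pics/w2.png",np.hstack(t))
E
```

```text
a45 origin [233 169] [283.1 219.8]
a225 origin [231 167] [280.5 217.4]
11.3417 [ 1.05  0.62 -1.23  1.83  0.64  1.16  1.95]
```

View pics/w2.png

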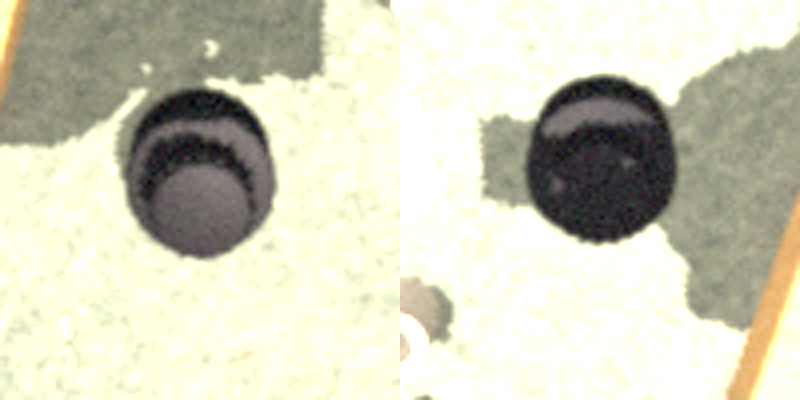

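Both crops show the cap's silhouette. Knob top is at a45 (283.5,220.3), and in a225 the same shape puts it at about (281.5,214.5).

```bash
python3 - <<'E'
import pickle
from h import *
F=pickle.load(open("f2.pkl","rb"))
print(tri([(F["a45"],(283.5,220.3)),(F["a225"],(281.5,214.5))]),plane(F["a45"],(283.5,220.3),52),plane(F["a225"],(281.5,214.5),52))
E
```

```text
(array([ 523.61360538, -127.05619161,   48.12095108]), [0.7, 0.7]) [ 524.96893419 -126.6424339    52.        ] [ 522.30146257 -127.39554081   52.        ]
```

The cap is at (523.6,-127.0) with its top at about 48–52 mm, which fits the 52 mm given, and the wrist bias is about 1.4 mm. Now I'll grasp the knob with the tips just above the skirt (30 mm).

```bash
python3 - <<'E'
import pickle
from h import *
from cell import *
R=rot(45)
robot.movej([0.04,.31,.06,1.78,-.02,1.05,-.67])
robot.goto([523.6,-127,130],R)
hit=robot.movel([523.6,-127,31.5],feed=60,contact_N=8)
s=monitor.sense();print(hit,s["eef_pos"],s["wrist_force"],s["time_s"])
eoat.close_gripper();robot.wait(.2)
s=monitor.sense();print(s["gripper_width"],s["gripper_force"],s["wrist_force"],s["eef_pos"])
robot.movel([523.6,-127,150],feed=100);robot.wait(.3)
s=monitor.sense();print(s["gripper_width"],s["gripper_force"],s["wrist_force"],s["joint_positions"].round(2),s["time_s"])
f=cams.grab_frame("wrist");g=cams.grab_frame("scene")
c=proj(g,[523.6,-127,160]).astype(int);r=50;q=cv2.resize(g["img"][c[1]-r:c[1]+r,c[0]-r:c[0]+r],(420,420))
cv2.imwrite("pics/g1.png",cv2.resize(np.hstack([f["img"][:,140:],q])[:,:,::-1],(800,400)))
E
```

```text
False [ 523.84140296 -127.08399015   31.82973408] [-1.02619886 -0.77301968  0.23867938] 15.7417
-0.020590023842304624 0.0 [-0.20315658  0.22065396  0.84180523] [ 523.6085236 -127.0032385   31.4862158]
-0.12423909736974527 0.0 [-0.07463228 -0.01973094 -1.18046839] [ 0.09  0.31  0.07  1.86 -0.03  0.97 -0.61] 18.3417
```

View pics/g1.png

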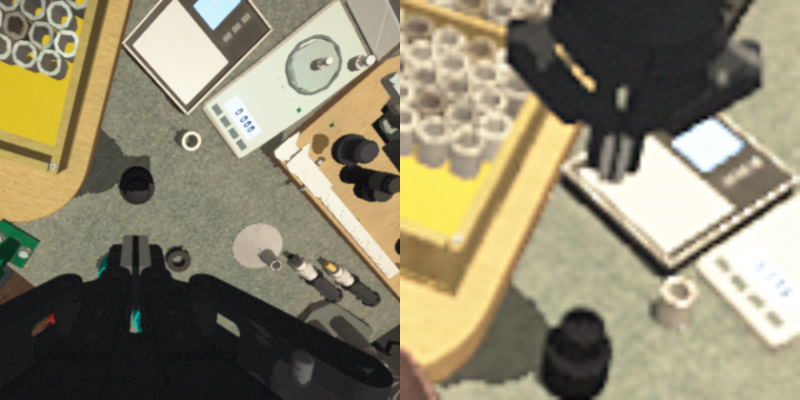

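The fingers closed empty. The cap still stands, at wrist (284,194). I'll locate it again with this frame's geometry.

```bash
python3 - <<'E'
from h import *
from cell import *
s=monitor.sense();print(s["eef_pos"],s["tool_rot"].round(3))
f=cams.grab_frame("wrist");g=cams.grab_frame("scene");t=cams.grab_frame("top")
v=f["view"];C=-v[:3,:3].T@v[:3,3];print("cam in tool",s["tool_rot"].T@(C-s["eef_pos"]),"axis",s["tool_rot"].T@v[2,:3])
print("tcp px",proj(f,s["eef_pos"]),"cap px pred",proj(f,[523.6,-127,52]),"meas at(284,194)",plane(f,(284,194),52))
for n,q in(("w",f),("s",g),("t",t)):
    gr=cv2.cvtColor(q["img"],cv2.COLOR_RGB2GRAY);c=proj(q,[523.6,-127,30]).astype(int)
    print(n,c,[(lambda z:(z[2][i].tolist(),z[3][i].round(1)))(cv2.connectedComponentsWithStats((gr<60).astype(np.uint8))) for i in []])
crops=[]
for q in(f,g,t):
    c=proj(q,[523.6,-127,30]).round().astype(int);r=40;o=c-r
    im=cv2.resize(q["img"][o[1]:o[1]+80,o[0]:o[0]+80,::-1],(266,266));print(o);crops.append(cv2.convertScaleAbs(im,alpha=1.6))
cv2.imwrite("pics/m1.png",np.hstack(crops))
E
```

```text
[ 523.55198541 -127.01680049  149.85461464] [[ 0.707  0.707 -0.   ]
 [ 0.707 -0.707  0.   ]
 [-0.    -0.    -1.   ]]
cam in tool [  70.84455696   -1.01409792 -181.38455241] axis [-0.27527751 -0.00124475  0.961364  ]
tcp px [283.84004331 238.05123209] cap px pred [283.39214887 201.83303404] meas at(284,194) [ 529.6196877  -121.80982914   52.        ]
w [283 196] []
s [344 280] []
t [360 201] []
[243 157]
[305 241]
[320 162]
```

View pics/m1.png

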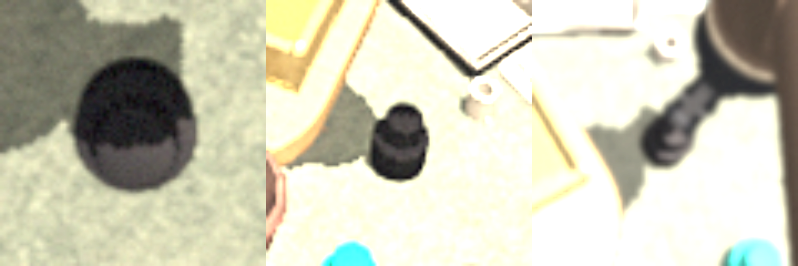

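The cap still stands at its measured place, with the wrist silhouette at (283.6,194) where predicted, so the fingers must have missed it. I need to see where the fingertips really are relative to the reported TCP, marked by a cross.

```bash
python3 - <<'E'
from h import *
from cell import *
import pickle
e=monitor.sense()["eef_pos"];F={n:cams.grab_frame(n) for n in("wrist","scene","top")};pickle.dump((e,F),open("f3.pkl","wb"))
t=[]
for n,f in F.items():
    c=proj(f,e).round().astype(int);r=30;o=c-r;print(n,o,proj(f,e),proj(f,e+[0,0,20]))
    im=cv2.convertScaleAbs(cv2.resize(f["img"][o[1]:o[1]+60,o[0]:o[0]+60,::-1],(266,266),interpolation=cv2.INTER_CUBIC),alpha=2)
    for z,col in((0,(0,0,255)),(20,(0,255,0))):
        p=((proj(f,e+[0,0,z])-o+.5)*266/60).astype(int);cv2.drawMarker(im,tuple(map(int,p)),col,0,14,1)
    t.append(im)
cv2.imwrite("pics/m2.png",np.hstack(t))
E
```

```text
wrist [254 208] [283.77663198 238.02303241] [283.9342916 250.2047206]
scene [321 219] [350.62346162 248.76328756] [351.75842742 242.85261102]
top [339 161] [369.40336954 191.44253562] [371.0707992  189.50465189]
```

View pics/m2.png

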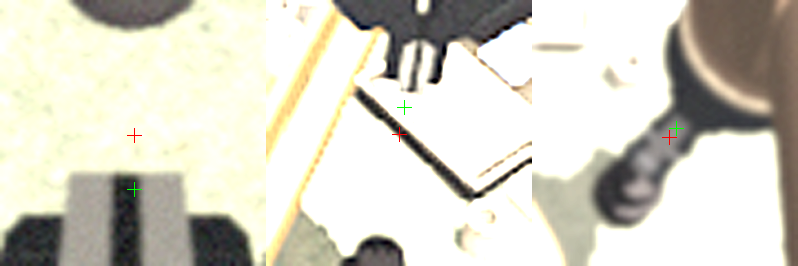

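In the scene crop the shut fingertips (149,92) are well above the reported TCP (133,134). The tips sit about 30 mm higher than reported, so they closed above the knob. I'll calibrate by gently touching the knob's top (52 mm) with the shut fingers.

```bash
python3 - <<'E'
from h import *
from cell import *
robot.movel([523.6,-127,45],feed=100);robot.wait(.3)
hit=robot.movel([523.6,-127,5],feed=20,contact_N=3)
s=monitor.sense();print(hit,s["eef_pos"],s["wrist_force"])
robot.movel([523.6,-127,75],feed=100);eoat.open_jaws();s=monitor.sense();print(s["time_s"],s["gripper_width"],s["wrist_force"])
E
```

```text
True [ 523.78425623 -127.01697743   13.45846869] [-0.78591353  1.52231835  6.11044719]
23.225 84.89663489026026 [-0.21314021  0.35846572  0.47222513]
```

Contact came at reported TCP z≈14 against a top of 52, so the real tips are about 38 mm behind the reported TCP, which matches the pictures. Grasping with TCP z=-5 puts the tips at about 33–37, above the skirt's 30.

```bash
python3 - <<'E'
from h import *
from cell import *
hit=robot.movel([523.6,-127,-5],feed=70,contact_N=6)
s=monitor.sense();print(hit,s["eef_pos"],s["wrist_force"])
if not hit:
    eoat.close_gripper();robot.wait(.2)
    s=monitor.sense();print(s["gripper_width"],s["gripper_force"],s["wrist_force"],s["torque"])
    if s["gripper_width"]>15:
        robot.movel([523.6,-127,140],feed=120);robot.wait(.2)
        s=monitor.sense();print(s["gripper_width"],s["gripper_force"],s["wrist_force"],s["joint_positions"].round(2),s["time_s"])
E
```

```text
False [ 524.00084043 -127.09380869   -4.53868573] [0.21011602 0.18865063 0.72513638]
23.496138329760512 58.64182526129298 [ 0.12219588 -0.39510752  4.14958305] [0.02175871 0.07755828 0.03181933]
23.417661282296166 58.77313536009751 [ 0.03077554  0.1809943  -0.69521797] [ 0.09  0.32  0.07  1.87 -0.03  0.95 -0.61] 26.8583
```

The knob is gripped (23.5 mm, 59 N) and lifted. I'll carry it over to the bare stud and check alignment there.

```bash
python3 - <<'E'
from h import *
from cell import *
import pickle
robot.movel([523.6,-127,185],feed=150)
j=np.array(monitor.sense()["joint_positions"]);j[0]-=0.78;robot.movej(j)
R=rot(120);robot.goto([604,376.7,100],R);robot.wait(.3)
s=monitor.sense();e=s["eef_pos"];print(e,s["joint_positions"].round(2),s["time_s"],s["gripper_width"],s["wrist_force"])
F={n:cams.grab_frame(n) for n in("wrist","scene","top")};pickle.dump((e,F),open("f4.pkl","wb"))
t=[]
for n,f in F.items():
    c=proj(f,[604,376.7,80]).round().astype(int);r=60 if n=="wrist" else 34;o=c-r;k=266/(2*r);print(n,o)
    im=cv2.convertScaleAbs(cv2.resize(f["img"][o[1]:o[1]+2*r,o[0]:o[0]+2*r,::-1],(266,266),interpolation=cv2.INTER_CUBIC),alpha=1.7)
    for z,col in((44,(0,0,255)),(105,(0,255,0))):
        p=((proj(f,[604,376.7,z])-o+.5)*k).astype(int);cv2.drawMarker(im,tuple(map(int,p)),col,0,12,1)
    t.append(im)
cv2.imwrite("pics/m3.png",np.hstack(t))
E
```

```text
[604.00363545 376.70432938 101.51638509] [-0.64  0.63  0.02  1.45 -0.01  1.05 -0.09] 29.9167 23.297759155180294 [ 0.46278324  0.45231267 -0.58634009]
wrist [221 168]
scene [216 110]
top [130 138]
```

View pics/m3.png

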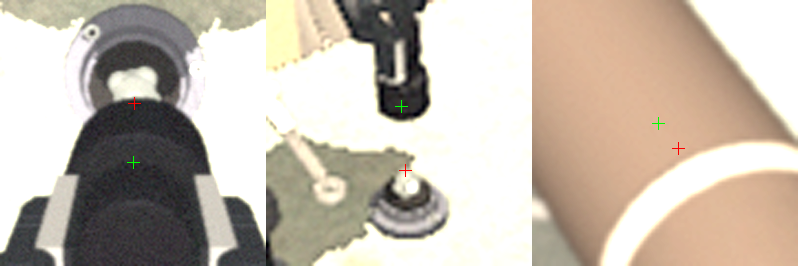

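The scene crop puts the cap's underside (404,109) and the stud tip (405,177) within about 1 mm of prediction. The wrist crop shows the cap about 1.8 mm towards +Y of the tool relative to the stud (140 against 134). I'll correct that by ~1.3 mm and press down under force supervision.

```bash
python3 - <<'E'
from h import *
from cell import *
P=np.array([602.9,376.05])
def show(t):
    s=monitor.sense();print(t,s["eef_pos"].round(2),s["wrist_force"].round(1),s["torque"].round(2),round(s["gripper_width"],1),round(s["time_s"],1));return s
robot.movel([*P,45],feed=60);robot.wait(.2);show("over")
hit=robot.movel([*P,30.5],feed=25,contact_N=5);s=show(("above balls",hit))
if not hit:
    for z in(28,26,24,22,20,18.5):
        robot.movel([*P,z],feed=25);s=show(z)
        if s["wrist_force"][2]>22 or np.hypot(*s["wrist_force"][:2])>15: break
E
```

```text
over [603.11 376.23  45.5 ] [ 1.3 -0.2  0.2] [-0.05  0.04  0.01] 23.6 31.3
('above balls', False) [602.95 376.06  30.47] [-1.1 -0.4 -0.9] [-0.02  0.04 -0.01] 24.0 32.1
28 [602.84 376.2   28.45] [-2.4  0.2  3.8] [-0.16  0.45 -0.05] 23.5 32.3
26 [603.1  376.36  26.85] [-1.8 -1.1  5.6] [-0.26  0.52  0.04] 23.4 32.6
24 [603.02 376.32  24.45] [-1.1 -0.5  3.4] [-0.06  0.37 -0.01] 24.0 32.8
22 [602.64 375.98  20.62] [ 1.7  2.4 -8.1] [ 0.48 -0.58  0.01] 23.6 33.1
20 [602.91 376.2   20.11] [-1.1  1.7 -1.1] [ 0.24 -0.01  0.03] 23.3 33.3
18.5 [603.05 376.23  19.32] [-0.8  0.5  6. ] [-0.05  0.51  0.02] 23.5 33.6
```

The click came where expected: the push grew to 5.6 N, then flipped to −8 N. Now I'll press on to the hard stop.

```bash
python3 - <<'E'
from h import *
from cell import *
P=[602.9,376.05]
for z in(17.5,16.5,15.5,14.5,13.5,12.5,11.5,10.5,9.5,8.5,7.5):
    robot.movel([*P,z],feed=20);robot.wait(.3);s=monitor.sense()
    print(z,s["eef_pos"].round(2),s["wrist_force"].round(1),s["torque"].round(2),round(s["gripper_width"],1),round(s["gripper_force"]),round(s["time_s"],1))
    if s["wrist_force"][2]>28: break
E
```

```text
17.5 [603.1  376.24  18.67] [-1.6 -0.3  6.6] [-0.1   0.69 -0.02] 23.5 60 34.1
16.5 [603.11 376.27  17.91] [-3.  -0.8  8.8] [-0.32  0.78 -0.02] 23.8 60 34.7
15.5 [603.16 376.3   17.19] [-3.4 -1.   9.6] [-0.38  0.9  -0.05] 23.3 61 35.2
14.5 [603.19 376.33  16.45] [-4.1 -1.5 12.1] [-0.42  1.05  0.03] 23.7 61 35.8
13.5 [603.35 376.45  16.37] [-5.4 -1.3 17.3] [-0.73  1.54  0.01] 23.8 61 36.3
12.5 [603.43 376.57  16.29] [-7.9 -2.5 22.4] [-0.95  1.97  0.01] 23.6 62 36.9
11.5 [603.51 376.63  16.12] [-8.3 -5.2 28.2] [-1.32  2.46  0.  ] 23.8 62 37.4
```

The hard stop is reached at TCP z≈16.4 (predicted 16.5). From there the force rises steeply to 28 N with no slip, so the cap is home and held.

```bash
python3 - <<'E'
from cell import *
robot.wait(.5);s=monitor.sense();print(s["eef_pos"],s["wrist_force"],s["gripper_force"]);print(ticket.job_done())
E
```

```text
[603.47381729 376.62589148  16.12118998] [-7.59005454 -4.54110479 27.98810247] 62.25275930890348
the job is handed in; nothing more can be done
None
```

The job is handed in: the loose black cap clicked onto the bare stud and was pressed to the hard stop, and the arm is still gripping it and pressing with about 28 N; the first grasp closed empty because the real fingertips sit about 38 mm behind the reported TCP, and no verdict was returned.

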